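# Set out the carving gouges by width

## Task

Lay the four carving gouges in the cradles of the tool stand, one in each, in order of the width of their cutting edges: the narrowest in the cradle nearest the carved panel, the widest in the one farthest from it. Each lies level and fully down, handle in the wide saddle and bare shank in the narrow one. Set them down gently, without dropping them, and leave all four lying still.

Things in the scene. Friction and masses are not known exactly. Their poses are not given: they have to be found in the camera images.
- gouge_8: Narrowest of 4 carving gouges: cutting edge 8 mm wide, blade not flared; octagonal wood handle 28 mm across flats, brass ferrule, thin steel shank. Lies level on a flat, axis 14 mm up. Origin: on the handle's axis, where to grip; x towards the butt (cutting edge at x -108 mm), z up. Handle x -30 to +60 mm (rounded butt to +68), ferrule to -48, bare shank (10 mm thick) -48 to -80. About 90 g.
- gouge_20: Second narrowest of 4 carving gouges: blade flares to an edge 20 mm wide; octagonal wood handle 28 mm across flats, brass ferrule, thin steel shank. Lies level on a flat, axis 14 mm up. Origin: on the handle's axis, where to grip; x towards the butt (cutting edge at x -116 mm), z up. Handle x -30 to +60 mm (rounded butt to +68), ferrule to -48, bare shank (10 mm thick) -48 to -80. About 100 g.
- gouge_34: Second widest of 4 carving gouges: blade flares to an edge 34 mm wide; octagonal wood handle 28 mm across flats, brass ferrule, thin steel shank. Lies level on a flat, axis 14 mm up. Origin: on the handle's axis, where to grip; x towards the butt (cutting edge at x -124 mm), z up. Handle x -30 to +60 mm (rounded butt to +68), ferrule to -48, bare shank (10 mm thick) -48 to -80. About 120 g.
- gouge_48: Widest of 4 carving gouges: blade flares to an edge 48 mm wide; octagonal wood handle 28 mm across flats, brass ferrule, thin steel shank. Lies level on a flat, axis 14 mm up. Origin: on the handle's axis, where to grip; x towards the butt (cutting edge at x -130 mm), z up. Handle x -30 to +60 mm (rounded butt to +68), ferrule to -48, bare shank (10 mm thick) -48 to -80. About 140 g.
- cradle_a: One of 4 alike dark wooden cradles in a row on the stand (letters in no order: go by position). Origin: on the board, under where the seated gouge's origin comes; x as the seated gouge's (edge to -x). Wide saddle for the handle at x +42 mm (16 mm long): flat floor 18 mm above the origin, 33 mm wide, walls leaning out to 47 mm at the top, 36 mm up.
- cradle_b: One of 4 alike dark wooden cradles in a row on the stand (letters in no order: go by position). Origin: on the board, under where the seated gouge's origin comes; x as the seated gouge's (edge to -x). Narrow saddle for the bare shank at x -64 mm (10 mm long): floor 27 mm above the origin, 15 mm wide, walls leaning out to 26 mm at the top, 43 mm up.
- cradle_c: One of 4 alike dark wooden cradles in a row on the stand (letters in no order: go by position). Origin: on the board, under where the seated gouge's origin comes; x as the seated gouge's (edge to -x). A seated gouge lies level, its axis 32 mm above the cradle's origin and 44 mm above the bench, its x along the cradle's x.
- cradle_d: One of 4 alike dark wooden cradles in a row on the stand (letters in no order: go by position). Origin: on the board, under where the seated gouge's origin comes; x as the seated gouge's (edge to -x). Between its two saddles there is only a low bar 18 mm wide and 10 mm high under the handle, so fingers pass on both sides.
- stand: Fixed plywood board 200 (x) by 280 (y) by 12 mm with two aluminium tracks, on which the 4 cradles stand side by side, 58 to 82 mm apart. Origin: on the bench under the middle of its far edge; the board spans x -200 to 0 mm, cradle origins at x -105 and y near -105, -35, 35, 105 mm, 12 mm up. x points away from the robot, y along the row, z up.
- panel: The carving in progress: fixed pale wooden panel 190 by 150 mm, 20 mm thick (26 at its raised border), with four carved scrolls, lying well to the left or right of the stand; a black sketchbook lies on the other side. Origin: centre of its underside, z up. Not to be moved.

How it is judged:
By the outcome, as a careful person would: the job done as asked, in the order asked, and still so for the second after the job is handed in, with the robot touching nothing.
It also fails if it takes over 102 s, if anything falls off the work surface, if the arm or the gripper's body presses on something with over 40 N, if the wrist force passes 120 N, or if a joint passes its speed limit or range.

## Robot

A 6-joint arm with a two-finger parallel gripper is mounted at the origin on the work surface. World frame = base frame: x ahead of the robot, y to its left, z up, the work surface at z = 0. Lengths are in mm, angles in degrees, forces in N, time in s.
With the tool pointing down it reaches from about 325 to 900 mm from the base axis. Payload 6.1 kg.
Tool frame: the origin (TCP) lies at the very end of the fingers, on their centre line; the grasp point (between the pads) lies 19 mm behind it; z points along the fingers, y is the line along which they close (so a half turn about z gives the same grasp; the last joint's range is limited). The gripper opens to 87 mm and grips with 3 to 60 N. Pads are 19 mm wide; open, the fingers measure 117 mm over their backs; the gripper's body (75 mm by 190 mm) begins 51 mm behind the grasp point.
Start: joints at [-71.282, 12.628, 87.462, -0, 79.91, -7.225], TCP at [273.42, -562.012, 222.538] pointing down, gripper open.
Joint ranges: [-170.65, 170.65], [-52.31, 119.04], [5.05, 147.46], [-71.25, 251.25], [11.57, 151.72], [-153.62, 153.62]. Speed limits (degrees/s): [147.25, 147.25, 172.46, 180, 180, 180].

## Interface

Orientations are given as [roll, pitch, yaw] about the fixed x, y, z axes, in that order (R = Rz(yaw) Ry(pitch) Rx(roll)).
In Python, from plant import arm, imaging gives the robot as it stands.
- The arm moves only by the shell command python3 -m inch 'ROWS' [FORCE]. ROWS is JSON, one flat list of numbers, 5 for each row, row after row: the shift along the world's x, y, z in mm, then the turn about the world's z in degrees, then the finger opening in mm, from 0 to 87. In form: [tx, ty, tz, spin, claw, tx, ty, tz, spin, claw, ...]. A call has exactly 5 rows; each row shifts and turns the commanded pose from where the row before left it; what a row does not reach is not made up. A row lasts 1/10 s, in which the tool goes at most 50 mm and 8.59 degrees, less where a joint would pass 70% of its speed; a pose out of reach is approached as far as the arm can. A call is refused whole if a number of a shift passes 50 or a number of a turn 8.59, either way. A call with a gripper value outside its range is refused whole. The fingers move at their own pace and stop on an object; FORCE is the grip in N (left out, the last holds). Time passes only in rows, so rows that do not move let the fingers close, or fill a call up. It gives the time, the measured TCP pose, the force, the opening and the grip force at its end, in the units of the state.
- arm.observe(): the state, without advancing time (a new reading comes with each control period).
- imaging.snapshot(name): name is "side" or "top"; returns the picture (400x640x3 uint8, red, green, blue); there is no depth.
- imaging.get_calibration(name): a dict with "K" (3x3 intrinsics, pixels), "R" (3x3) and "t" (3): a world point X has camera coordinates R X + t. Camera axes: x right, y down, z forward; pixel columns grow to the right and rows downward; lengths in mm; the calibration is good to about 2 mm. A picture is of the moment at which its call begins. get_calibration takes no time and is no camera call.
- arm.finish_job(): hands the job in; it is judged then, once.
The state is a dict: "time": time; "joints": joint angles; "dq": joint speeds; "joint_efforts": joint torques, N m; "ee_pos": TCP position; "orientation": TCP orientation; "ft_force": force on the tool from outside, world axes, zero at the start; "ft_torque": the same for the moment, N m; "grip_width": finger opening in mm; "finger_force": force on a finger pad.
Only numpy, scipy, OpenCV 4.12 (cv2) and the standard library are available. Lean on these libraries where they do the work, as an engineer would, in place of code of your own. Each camera call takes 0.05 s, during which the arm holds its last target. There are 200 camera calls.

## Working session

There is one attempt and no reset: what is moved stays moved. The work goes in short steps, Python scripts to look and compute and a shell command to move; the robot and the scene stay as the last step left them, time stands still between calls to the robot, and variables do not carry over. Pictures are saved under pics/ and viewed, at most 14 in all, crops included, and the job is handed in when it is done.

```bash
mkdir -p pics; ls
cat > h.py <<'E'
from plant import arm, imaging
import numpy as np, cv2
def px2w(name,uv,z):
    c=imaging.get_calibration(name);K,R,t=map(np.array,(c["K"],c["R"],c["t"]))
    d=R.T@np.linalg.inv(K)@np.array([*uv,1.]);o=-R.T@t
    return (o+d*(z-o[2])/d[2]).round(1)
def w2px(name,X):
    c=imaging.get_calibration(name);p=np.array(c["K"])@(np.array(c["R"])@np.array(X,float)+np.array(c["t"]))
    return (p[:2]/p[2]).round(1)
def save(name,fn,crop=None,scale=1):
    im=imaging.snapshot(name)[:,:,::-1]
    if crop: x0,y0,x1,y1=crop; im=im[y0:y1,x0:x1]
    im=cv2.resize(im,None,fx=scale,fy=scale,interpolation=cv2.INTER_CUBIC);cv2.imwrite(fn,im)
E
python3 - <<'E'
from h import *
for n in("top","side"):
    im=imaging.snapshot(n); cv2.imwrite(f"pics/{n}0_raw.png",im[:,:,::-1]); cv2.imwrite(f"pics/{n}0.png",cv2.resize(im[:,:,::-1],(800,500),interpolation=cv2.INTER_CUBIC))
    c=imaging.get_calibration(n); print(n,-np.array(c["R"]).T@np.array(c["t"]),np.array(c["R"]).round(2).tolist(),c["K"][0][0])
print(arm.observe())
E
```

```text
pics
top [ 199.10909839   -4.0621     1790.25518443] [[-0.05, -1.0, -0.0], [-0.98, 0.05, -0.22], [0.22, -0.01, -0.98]] 495.2962051321805
side [ 155.48589907 1027.81307374  668.45576986] [[-0.93, -0.37, 0.01], [-0.18, 0.45, -0.87], [0.32, -0.82, -0.48]] 408.89921904854674
{'time': 0.1, 'joints': array([-7.12823911e+01,  1.26704306e+01,  8.75201552e+01, -1.32253365e-03,
        7.99094020e+01, -7.22570317e+00]), 'dq': array([-0.0675795 , -0.09450789, -0.15661848,  0.09642433, -0.03925026,
        0.09029618]), 'joint_efforts': array([ 4.82050673e-04, -4.95944059e+01, -3.88520265e+01,  7.02208816e-02,
        5.15189278e-02, -5.34536196e-05]), 'ee_pos': array([ 273.22688344, -561.48916052,  221.54107141]), 'orientation': array([-1.79900643e+02, -1.12849517e-02,  2.59435351e+01]), 'ft_force': array([-0.81564552, -0.29079471, -0.14768648]), 'ft_torque': array([ 0.00933424, -0.00472119, -0.05066576]), 'finger_force': 0.0, 'grip_width': 87.20223615177571}
```

View pics/top0.png

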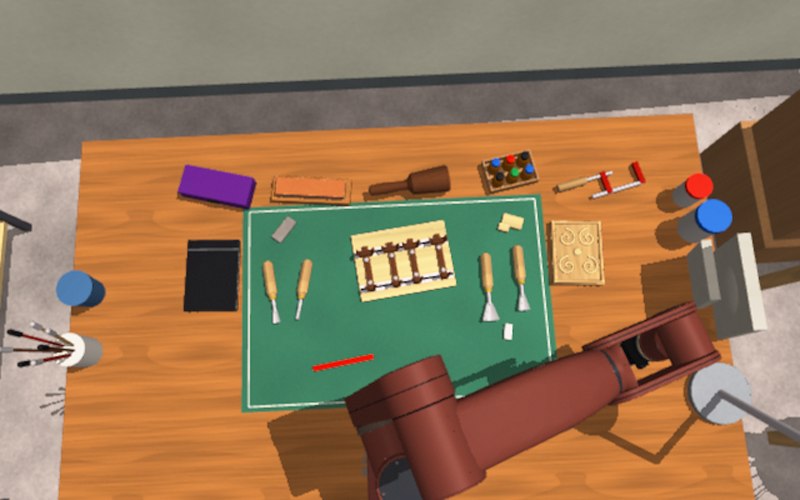

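View pics/side0.png

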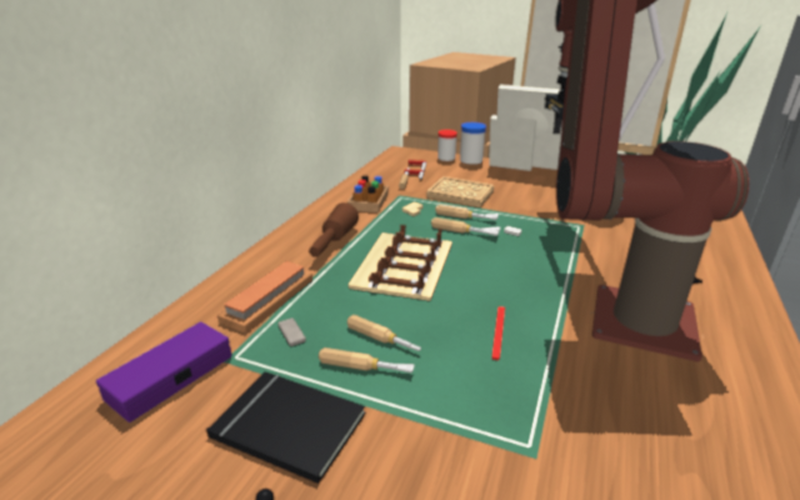

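The top view shows the panel at right (577,252), so at −y. The stand is at (403,260), with two gouges at left (270,290; 303,288) and two at right (488,287; 520,278). Next I'll enlarge.

Run:
```python
import cv2
im=cv2.imread("pics/top0_raw.png")
f=lambda x0,y0,x1,y1,s:cv2.resize(im[y0:y1,x0:x1],None,fx=s,fy=s,interpolation=cv2.INTER_CUBIC)
a=f(200,190,260,265,8);b=f(375,190,435,265,8)   # each 480x600 -> shrink
import numpy as np
a=f(202,195,258,263,7);b=f(374,190,430,258,7)
cv2.imwrite("pics/g.png",np.hstack([a,b]));cv2.imwrite("pics/s.png",f(275,170,370,245,8))
```

```text
(no output)
```

View pics/g.png

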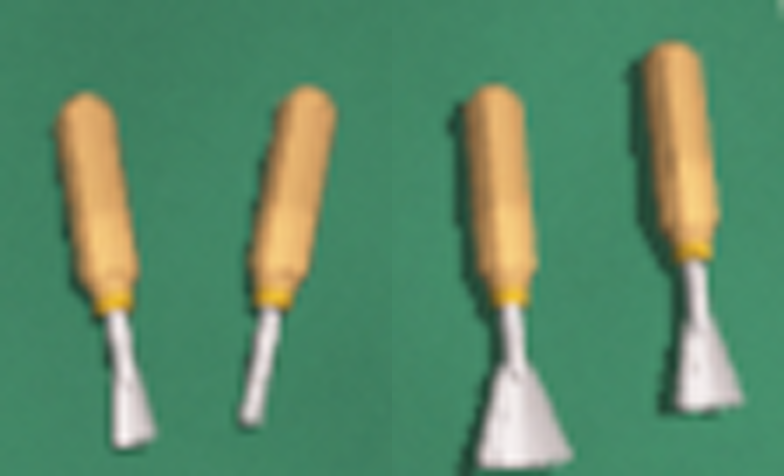

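View pics/s.png

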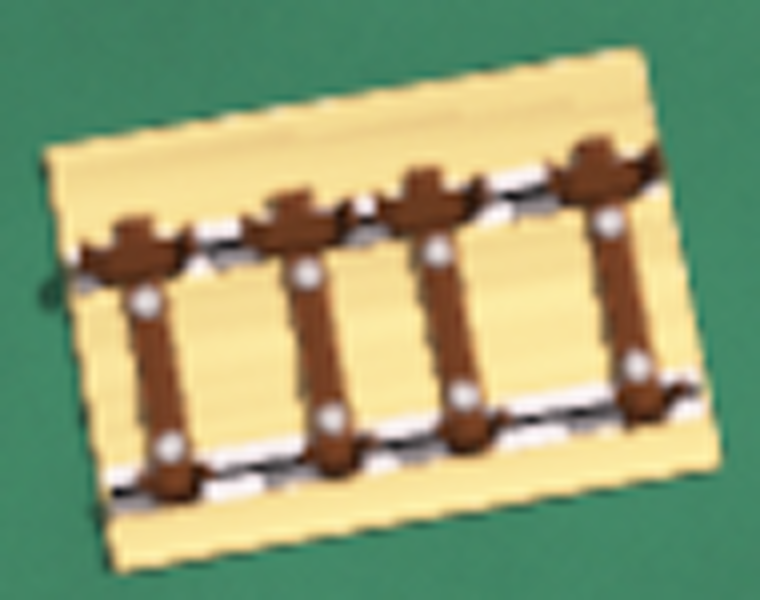

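The right crop shows edges from left to right of 20, 8, 48 and 34 mm. The four cradles have their screws near (147,302), (307,274), (437,252) and (610,222), with the wide saddles on the far side.

Run:
```python
from h import *
def P(u,s,off,z): return px2w("top",[(u[i]+.5)/s-.5+off[i] for i in(0,1)],z)
L=(202,195);R_=(374-56,190)
G={"20":((86,93),(116,308),(134,440),L,116),"8":((312,88),(270,306),(248,422),L,108),"48":((494,85),(511,303),(524,466),R_,130),"34":((674,41),(692,260),(708,406),R_,124)}
for k,(b,f,e,o,n) in G.items():
    B,F,E=[P(q,7,o,z)[:2] for q,z in((b,13),(f,14),(e,8))]
    d=B-F;print(k,"lenBF(116)",np.linalg.norm(d).round(1),"BE(%d)"%(68+n),np.linalg.norm(B-E).round(1),"yaw BF",np.degrees(np.arctan2(d[1],d[0])).round(1),"BE",np.degrees(np.arctan2(*(B-E)[::-1])).round(1),"org",(F+(B-F)*48/116).round(1))
S=(275,170)
c=[P(q,8,S,12)[:2] for q in((45,150),(645,50),(720,465),(112,575))]
print("corners",c,[np.linalg.norm(c[i]-c[(i+1)%4]).round(1) for i in range(4)])
o=(c[0]+c[1])/2; fx=(c[0]+c[1]-c[2]-c[3])/2;fy=(c[0]-c[1]+c[3]-c[2])/2
yx=np.degrees(np.arctan2(fx[1],fx[0]));yy=np.degrees(np.arctan2(-fy[0],fy[1]));print("yaw",yx,yy)
a=np.radians(yx*.4+yy*.6);X=np.array([np.cos(a),np.sin(a)]);Y=np.array([-X[1],X[0]]);m=sum(c)/4
o=m+100*X
for s1,s2 in(((147,302),(170,447)),((307,274),(331,418)),((437,252),(463,396)),((610,222),(636,366))):
    A,B=P(s1,8,S,23)[:2],P(s2,8,S,23)[:2];d=A-B
    rel=[[(q-o)@X,(q-o)@Y] for q in(A,B)]
    y=(rel[0][1]+rel[1][1])/2
    print(np.round(rel,1).tolist(),"yaw",np.degrees(np.arctan2(d[1],d[0])).round(1),"origin",(o-105*X+y*Y).round(1))
```

```text
20 lenBF(116) 115.7 BE(184) 184.1 yaw BF 7.8 BE 7.3 org [524.8 362.5]
8 lenBF(116) 116.7 BE(176) 176.9 yaw BF -11.5 BE -11.8 org [522.  266.9]
48 lenBF(116) 116.0 BE(198) 199.9 yaw BF -0.1 BE 0.2 org [ 516.8 -268.5]
34 lenBF(116) 117.1 BE(192) 192.6 yaw BF -0.5 BE 0.5 org [ 535.4 -364.5]
corners [array([654.6, 126.4]), array([ 689.3, -153.8]), array([ 492.5, -175.7]), array([455.2, 102. ])] [np.float64(282.3), np.float64(198.0), np.float64(280.2), np.float64(200.9)]
yaw 6.665362939796809 7.353682803112827
[[-81.6, 105.1], [-149.6, 105.4]] yaw 6.8 origin [555.   78.6]
[[-81.1, 31.0], [-148.9, 31.4]] yaw 6.7 origin [564.1   5.1]
[[-81.2, -29.3], [-149.1, -29.3]] yaw 7.1 origin [571.5 -55. ]
[[-80.7, -109.7], [-148.7, -109.2]] yaw 6.6 origin [ 581.4 -134.5]
```

```bash
python3 -m inch '[40,30,-10,-5.2,60, 40,30,-10,-5.2,60, 40,30,-10,-5.2,60, 40,30,-10,-5.2,60, 40,30,-10,-5.2,60]' 25; python3 -m inch '[32,24,-20,0,60, 30,23.5,-20,0,60, 0,0,-20,0,60, 0,0,0,0,60, 0,0,0,0,60]'
```

```text
time: 0.6
ee_pos: [470.6, -413.4, 172.7]
orientation: [-180.0, 0.0, -0.3]
ft_force: [0.7, -0.4, 0.4]
grip_width: 61.6
finger_force: 0.0
time: 1.1
ee_pos: [530.9, -367.2, 113.0]
orientation: [-179.9, 0.1, -0.1]
ft_force: [0.5, -1.1, 0.5]
grip_width: 60.0
finger_force: 0.0
```

```bash
python3 -m inch '[4.5,2.7,-20,0,60, 0,0,-40,0,60, 0,0,-30,0,60, 0,0,-12,0,60, 0,0,-5,0,60]'; python3 -m inch '[0,0,0,0,20, 0,0,0,0,20, 0,0,0,0,20, 0,0,0,0,20, 0,0,0,0,20]' 25
```

```text
time: 1.6
ee_pos: [535.3, -365.4, 6.3]
orientation: [-180.0, 0.0, -0.1]
ft_force: [0.2, 0.4, -0.3]
grip_width: 60.0
finger_force: 0.0
time: 2.1
ee_pos: [536.5, -364.9, 7.3]
orientation: [180.0, -0.1, -0.1]
ft_force: [-0.0, -0.1, 1.0]
grip_width: 27.9
finger_force: 4.5
```

```bash
python3 -m inch '[0,0,5,0,20, 0,0,15,0,20, 0,0,25,0,20, 0,0,25,0,20, 0,0,20,0,20]'; python3 -m inch '[2,20,0,0.7,20, 3,40,0,0.7,20, 3,40,0,0.7,20, 3,40,0,0.7,20, 3,40,0,0.7,20]';python3 -m inch '[3,40,0,0.7,20, 3,40,0,0.7,20, 3,40,0,0.7,20, 3,40,0,0.7,20, 2.5,30,0,0.7,20]';python3 -m inch '[0,0,0,0,20, 0,0,0,0,20, 0,0,0,0,20, 0,0,0,0,20, 0,0,0,0,20]'
python3 -c "
from h import *
save('top','pics/t1.png',(255,150,395,250),5.7); save('side','pics/s1.png',(260,150,420,270),5)"
```

```text
time: 2.6
ee_pos: [536.6, -365.2, 99.3]
orientation: [179.9, -0.1, -0.1]
ft_force: [-0.7, 0.1, -0.9]
grip_width: 27.8
finger_force: 25.0
time: 3.1
ee_pos: [549.2, -181.8, 95.9]
orientation: [-179.9, 0.1, 3.5]
ft_force: [0.7, 0.3, -1.8]
grip_width: 27.8
finger_force: 25.0
time: 3.6
ee_pos: [563.2, 8.8, 95.9]
orientation: [-179.9, 0.1, 7.1]
ft_force: [0.5, 0.3, -2.4]
grip_width: 27.6
finger_force: 25.0
time: 4.1
ee_pos: [564.4, 4.3, 96.5]
orientation: [180.0, 0.0, 6.9]
ft_force: [-0.1, -0.0, -1.6]
grip_width: 28.0
finger_force: 25.0
```

View pics/s1.png

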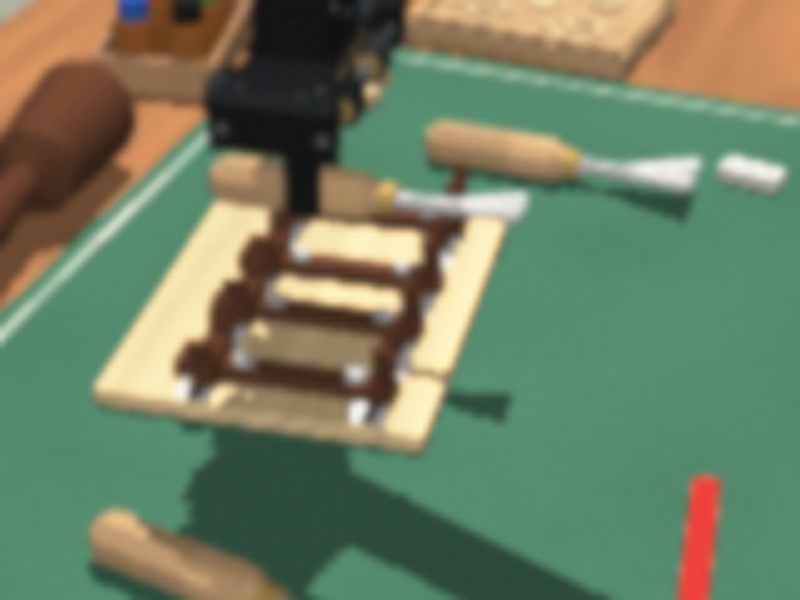

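The gouge hangs level in the fingers over the third cradle, with its ferrule at about (383,197). Lowering it now.

```bash
python3 -c "
from h import *
u=lambda x:np.array([564.2+x*.9925,5+x*.122,104.5])
for x in(-30,-48,-124): print(x,(w2px('side',u(x))-[260,150])*5)"
python3 -m inch '[0,0,-10,0,20, 0,0,-15,0,20, 0,0,-12,0,20, 0,0,-7,0,20, 0,0,-4,0,20]'; python3 -m inch '[0,0,-3,0,20, 0,0,-2,0,20, 0,0,-2,0,20, 0,0,0,0,20, 0,0,0,0,20]'
```

```text
-30 [357.5 194.5]
-48 [386.5 198. ]
-124 [511.5 214. ]
time: 4.7
ee_pos: [563.5, 5.4, 46.7]
orientation: [-180.0, 0.1, 6.9]
ft_force: [0.2, 0.2, -0.8]
grip_width: 27.7
finger_force: 25.0
time: 5.2
ee_pos: [564.8, 5.3, 41.8]
orientation: [180.0, -0.0, 6.9]
ft_force: [-0.4, -0.6, -1.8]
grip_width: 27.4
finger_force: 25.0
```

```bash
for i in 1; do python3 -m inch '[0,0,-1,0,20, 0,0,-1,0,20, 0,0,0,0,20, 0,0,0,0,20, 0,0,0,0,20]';python3 -m inch '[0,0,-1,0,20, 0,0,0,0,20, 0,0,0,0,20, 0,0,0,0,20, 0,0,0,0,20]'; python3 -m inch '[0,0,-1,0,20, 0,0,0,0,20, 0,0,0,0,20, 0,0,0,0,20, 0,0,0,0,20]';done
python3 -c "
from h import *
save('side','pics/s2.png',(270,170,390,260),6.6)"
```

```text
time: 5.7
ee_pos: [564.6, 5.3, 39.5]
orientation: [-180.0, -0.0, 6.9]
ft_force: [-0.1, 0.8, -1.8]
grip_width: 27.8
finger_force: 25.0
time: 6.2
ee_pos: [564.6, 5.3, 38.5]
orientation: [180.0, -0.0, 6.9]
ft_force: [0.2, -0.3, -1.3]
grip_width: 27.8
finger_force: 25.0
time: 6.7
ee_pos: [564.6, 5.3, 37.5]
orientation: [180.0, -0.0, 6.9]
ft_force: [0.1, -0.1, -0.8]
grip_width: 28.0
finger_force: 25.0
```

View pics/s2.png

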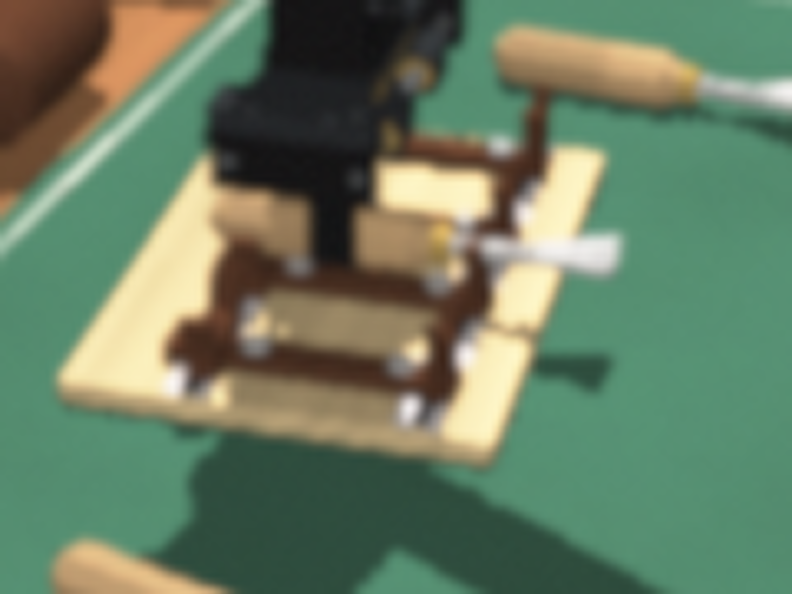

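It sits over the third cradle, shank at (470,240) just above the narrow saddle. I'll step down until contact.

```bash
python3 -m inch '[0,0,-1,0,20, 0,0,0,0,20, 0,0,0,0,20, 0,0,0,0,20, 0,0,0,0,20]';python3 -m inch '[0,0,-0.7,0,20, 0,0,0,0,20, 0,0,0,0,20, 0,0,0,0,20, 0,0,0,0,20]'; python3 -m inch '[0,0,-0.7,0,20, 0,0,0,0,20, 0,0,0,0,20, 0,0,0,0,20, 0,0,0,0,20]'
```

```text
time: 7.25
ee_pos: [564.7, 5.2, 37.3]
orientation: [180.0, -0.0, 6.9]
ft_force: [-3.1, -0.1, 6.3]
grip_width: 27.4
finger_force: 25.0
time: 7.75
ee_pos: [564.7, 5.3, 37.2]
orientation: [180.0, -0.0, 6.9]
ft_force: [-5.6, 0.5, 11.4]
grip_width: 28.0
finger_force: 25.0
time: 8.25
ee_pos: [564.7, 5.3, 37.2]
orientation: [180.0, 0.0, 7.0]
ft_force: [-7.1, 0.6, 15.6]
grip_width: 27.8
finger_force: 25.0
```

```bash
python3 -m inch '[0,0,1.2,0,20, 0,0,0,0,20, 0,0,0,0,32, 0,0,0,0,40, 0,0,0,0,44]';python3 -m inch '[0,0,5,0,44, 0,0,15,0,44, 0,0,25,0,44, 0,0,20,0,44, 0,0,0,0,44]'; python3 -c "
from h import *
save('top','pics/t3.png',(275,150,375,225),8)"
```

```text
time: 8.75
ee_pos: [564.4, 5.3, 35.9]
orientation: [-180.0, 0.0, 6.9]
ft_force: [-0.5, -0.6, -0.6]
grip_width: 39.8
finger_force: 0.0
time: 9.25
ee_pos: [567.7, 4.9, 106.1]
orientation: [179.9, -0.4, 6.9]
ft_force: [0.9, -0.7, 1.1]
grip_width: 43.9
finger_force: 0.0
```

```bash
python3 -m inch '[-4,-30,0,-1,60, -8,-45,0,-1,60, -8,-45,0,-1,60, -8,-45,0,-1,60, -8,-45,0,-1,60]';python3 -m inch '[-8,-45,0,-1,60, -3.7,-18.5,0,-1,60, 0,0,0,0,60, 0,0,0,0,60, 0,0,0,0,60]';python3 -c "
from h import *
save('side','pics/s3.png',(270,170,390,260),6.6)"
```

```text
time: 9.8
ee_pos: [527.4, -206.0, 100.5]
orientation: [-180.0, 0.1, 1.9]
ft_force: [1.8, -0.2, -0.5]
grip_width: 59.4
finger_force: 0.0
time: 10.3
ee_pos: [516.7, -266.9, 100.7]
orientation: [-179.9, 0.1, 0.0]
ft_force: [0.2, 0.5, 0.3]
grip_width: 60.1
finger_force: 0.0
```

View pics/s3.png

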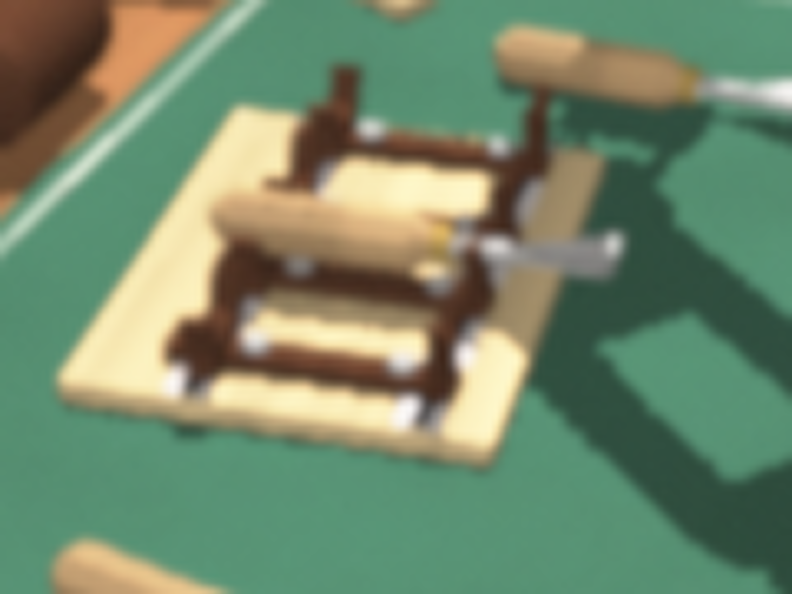

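Gouge 34 lies in the third cradle: butt (215,215), ferrule (440,238), blade to (615,255).

```bash
python3 -c "
from h import *
u=lambda x:np.array([564.2+x*.9925,5+x*.122,44])
for x in(68,-48,-124): print(x,(w2px('side',u(x))-[270,170])*6.6)"
python3 -m inch '[0,-1,-15,0,60, 0,0,-35,0,60, 0,0,-30,0,60, 0,0,-10,0,60, 0,0,-4.5,0,60]'; python3 -m inch '[0,0,0,0,20, 0,0,0,0,20, 0,0,0,0,20, 0,0,0,0,20, 0,0,0,0,20]'
python3 -m inch '[0,0,0,0,20, 0,0,5,0,20, 0,0,15,0,20, 0,0,25,0,20, 0,0,25,0,20]'
```

```text
68 [203.28 213.18]
-48 [441.54 244.86]
-124 [602.58 266.64]
time: 10.85
ee_pos: [515.8, -267.8, 4.8]
orientation: [-179.9, 0.2, -0.0]
ft_force: [0.9, -0.8, -0.2]
grip_width: 59.6
finger_force: 0.0
time: 11.35
ee_pos: [517.3, -269.4, 7.6]
orientation: [180.0, -0.1, -0.1]
ft_force: [-0.1, 0.4, 1.2]
grip_width: 28.0
finger_force: 4.9
time: 11.85
ee_pos: [516.4, -269.0, 77.9]
orientation: [-180.0, 0.0, -0.1]
ft_force: [-0.6, 0.3, -1.2]
grip_width: 27.7
finger_force: 25.0
```

```bash
python3 -m inch '[0,0,20,0,20, 2.5,27.6,5,0.7,20, 4,40,0,0.7,20, 4,40,0,0.7,20, 4,40,0,0.7,20]';python3 -m inch '[4,40,0,0.7,20, 4,40,0,0.7,20, 4,40,0,0.7,20, 4,40,0,0.7,20, 4,30,0,0.7,20]';python3 -m inch '[4,10,0,0.7,20, 0,0,0,0,20, 0,0,0,0,20, 0,0,0,0,20, 0,0,0,0,20]'
```

```text
time: 12.35
ee_pos: [531.4, -120.5, 103.0]
orientation: [180.0, -0.1, 2.7]
ft_force: [1.1, 0.4, -1.1]
grip_width: 27.6
finger_force: 25.0
time: 12.85
ee_pos: [551.3, 70.7, 102.9]
orientation: [-180.0, -0.0, 6.3]
ft_force: [0.1, -0.4, -0.6]
grip_width: 27.5
finger_force: 25.0
time: 13.35
ee_pos: [555.3, 77.1, 101.8]
orientation: [180.0, 0.0, 6.8]
ft_force: [-0.2, -0.9, -1.1]
grip_width: 27.9
finger_force: 25.0
```

```bash
python3 -m inch '[0,0,-10,0,20, 0,0,-20,0,20, 0,0,-15,0,20, 0,0,-8,0,20, 0,0,-5,0,20]'; python3 -m inch '[0,0,-1,0,20, 0,0,-1,0,20, 0,0,0,0,20, 0,0,0,0,20, 0,0,0,0,20]'
```

```text
time: 13.85
ee_pos: [554.5, 78.2, 42.4]
orientation: [-180.0, 0.1, 6.9]
ft_force: [-0.3, 0.7, -0.8]
grip_width: 27.7
finger_force: 25.0
time: 14.35
ee_pos: [555.7, 78.4, 42.3]
orientation: [180.0, -0.1, 6.9]
ft_force: [-0.7, -0.9, -1.8]
grip_width: 27.8
finger_force: 25.0
```

```bash
python3 -m inch '[0,0,-1,0,20, 0,0,-1,0,20, 0,0,-1,0,20, 0,0,0,0,20, 0,0,0,0,20]';python3 -m inch '[0,0,-1,0,20, 0,0,0,0,20, 0,0,0,0,20, 0,0,0,0,20, 0,0,0,0,20]'; python3 -m inch '[0,0,-0.7,0,20, 0,0,0,0,20, 0,0,0,0,20, 0,0,0,0,20, 0,0,0,0,20]'; python3 -m inch '[0,0,-0.7,0,20, 0,0,0,0,20, 0,0,0,0,20, 0,0,0,0,20, 0,0,0,0,20]'
```

```text
time: 14.85
ee_pos: [555.3, 78.4, 38.7]
orientation: [-180.0, 0.0, 6.9]
ft_force: [-0.0, -0.2, -1.4]
grip_width: 28.1
finger_force: 25.0
time: 15.35
ee_pos: [555.4, 78.4, 37.8]
orientation: [180.0, -0.0, 6.9]
ft_force: [-0.2, 0.4, -1.4]
grip_width: 27.7
finger_force: 25.0
time: 15.85
ee_pos: [555.5, 78.4, 37.5]
orientation: [180.0, -0.0, 6.9]
ft_force: [-3.7, -0.4, 5.5]
grip_width: 27.7
finger_force: 25.0
time: 16.35
ee_pos: [555.5, 78.4, 37.5]
orientation: [180.0, -0.0, 7.0]
ft_force: [-5.2, 1.0, 9.7]
grip_width: 27.8
finger_force: 25.0
```

```bash
python3 -m inch '[0,0,1,0,20, 0,0,0,0,20, 0,0,0,0,32, 0,0,0,0,40, 0,0,0,0,44]';python3 -m inch '[0,0,5,0,44, 0,0,15,0,44, 0,0,25,0,44, 0,0,20,0,44, 0,0,0,0,44]'; python3 -m inch '[-6.5,28.5,0,-3.7,60, -6.7,40,0,-3.7,60, -6.7,40,0,-3.7,60, -6.7,40,0,-3.7,60, -6.7,40,0,-3.8,60]';python3 -m inch '[0,0,0,0,60, 0,0,0,0,60, 0,0,0,0,60, 0,0,0,0,60, 0,0,0,0,60]';python3 -c "
from h import *
save('side','pics/s4.png',(270,170,390,260),6.6)"
```

```text
time: 16.85
ee_pos: [555.2, 78.4, 37.1]
orientation: [-180.0, 0.0, 6.9]
ft_force: [-0.1, -0.3, -0.9]
grip_width: 40.0
finger_force: 0.0
time: 17.35
ee_pos: [558.5, 78.4, 107.2]
orientation: [179.9, -0.4, 6.9]
ft_force: [0.7, 0.2, -0.5]
grip_width: 44.0
finger_force: 0.0
time: 17.85
ee_pos: [521.4, 268.3, 102.4]
orientation: [180.0, 0.0, -11.8]
ft_force: [1.0, 0.4, 1.1]
grip_width: 59.6
finger_force: 0.0
time: 18.35
ee_pos: [522.4, 265.7, 102.4]
orientation: [180.0, -0.0, -11.7]
ft_force: [0.5, -0.1, -0.2]
grip_width: 60.3
finger_force: 0.0
```

View pics/s4.png

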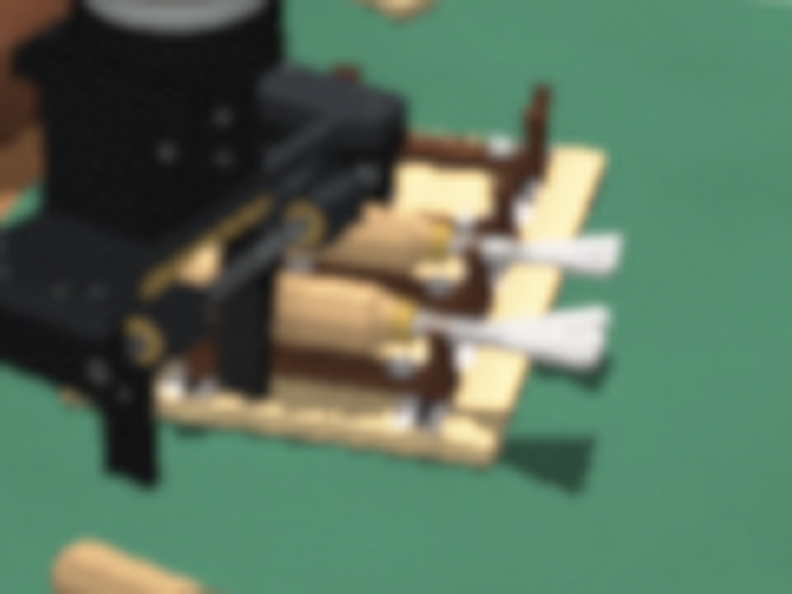

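Gouge 48 is in the fourth cradle: ferrule (400,318), blade to (605,335). Now for gouge 8.

```bash
python3 -m inch '[0,0,-15,0,60, 0,0,-35,0,60, 0,0,-30,0,60, 0,0,-11,0,60, 0,0,-5,0,60]'; python3 -m inch '[0,0,0,0,20, 0,0,0,0,20, 0,0,0,0,20, 0,0,0,0,20, 0,0,0,0,20]'
python3 -m inch '[0,0,0,0,20, 0,0,5,0,20, 0,0,20,0,20, 0,0,30,0,20, 0,0,30,0,20]'
```

```text
time: 18.9
ee_pos: [520.6, 266.2, 4.2]
orientation: [179.9, 0.2, -11.7]
ft_force: [-0.7, -0.4, -0.6]
grip_width: 59.9
finger_force: 0.0
time: 19.4
ee_pos: [522.6, 267.1, 7.2]
orientation: [-180.0, -0.1, -11.7]
ft_force: [-0.1, 0.2, 0.3]
grip_width: 28.2
finger_force: 3.5
time: 19.9
ee_pos: [521.2, 266.6, 91.7]
orientation: [179.9, 0.1, -11.7]
ft_force: [0.2, 0.3, -0.4]
grip_width: 27.8
finger_force: 25.0
```

```bash
python3 -m inch '[4,-20,10,1.7,20, 5,-35,0,1.7,20, 5,-35,0,1.7,20, 5,-35,0,1.7,20, 5,-35,0,1.7,20]';python3 -m inch '[5,-35,0,1.7,20, 5,-35,0,1.7,20, 5,-35,0,1.7,20, 5,-35,0,1.7,20, 5,-35,0,1.7,20]';python3 -m inch '[5,-35,0,1.6,20, 5,-31,0,0,20, 0,0,0,0,20, 0,0,0,0,20, 0,0,0,0,20]'
```

```text
time: 20.4
ee_pos: [545.8, 105.6, 101.5]
orientation: [180.0, 0.0, -3.1]
ft_force: [0.5, -0.1, -1.4]
grip_width: 28.0
finger_force: 25.0
time: 20.9
ee_pos: [570.8, -69.5, 101.5]
orientation: [-180.0, 0.0, 5.4]
ft_force: [0.8, -0.1, -0.7]
grip_width: 27.8
finger_force: 25.0
time: 21.4
ee_pos: [580.6, -133.2, 101.1]
orientation: [-180.0, 0.0, 7.0]
ft_force: [0.1, 0.1, -0.9]
grip_width: 27.3
finger_force: 25.0
```

```bash
python3 -m inch '[0.6,-1,-10,0,20, 0,0,-20,0,20, 0,0,-15,0,20, 0,0,-8,0,20, 0,0,-5,0,20]'; python3 -m inch '[0,0,-1,0,20, 0,0,-1,0,20, 0,0,-1,0,20, 0,0,0,0,20, 0,0,0,0,20]';python3 -m inch '[0,0,-1,0,20, 0,0,0,0,20, 0,0,0,0,20, 0,0,0,0,20, 0,0,0,0,20]'; python3 -m inch '[0,0,-1,0,20, 0,0,0,0,20, 0,0,0,0,20, 0,0,0,0,20, 0,0,0,0,20]'
```

```text
time: 21.9
ee_pos: [580.9, -134.4, 41.9]
orientation: [-179.9, 0.1, 7.0]
ft_force: [0.5, 0.4, -0.9]
grip_width: 27.8
finger_force: 25.0
time: 22.4
ee_pos: [581.9, -135.3, 40.8]
orientation: [180.0, -0.0, 6.9]
ft_force: [0.1, 0.6, -1.3]
grip_width: 27.7
finger_force: 25.0
time: 22.9
ee_pos: [581.7, -135.1, 39.4]
orientation: [180.0, -0.0, 6.9]
ft_force: [0.3, 0.0, -1.8]
grip_width: 27.5
finger_force: 25.0
time: 23.4
ee_pos: [581.6, -135.1, 38.4]
orientation: [-180.0, 0.0, 6.9]
ft_force: [0.7, 0.1, -0.8]
grip_width: 27.7
finger_force: 25.0
```

```bash
python3 -m inch '[0,0,-0.7,0,20, 0,0,0,0,20, 0,0,0,0,20, 0,0,0,0,20, 0,0,0,0,20]'; python3 -m inch '[0,0,-0.7,0,20, 0,0,0,0,20, 0,0,0,0,20, 0,0,0,0,20, 0,0,0,0,20]';  python3 -m inch '[0,0,-0.7,0,20, 0,0,0,0,20, 0,0,0,0,20, 0,0,0,0,20, 0,0,0,0,20]'
```

```text
time: 23.9
ee_pos: [581.6, -135.1, 37.7]
orientation: [180.0, 0.0, 6.9]
ft_force: [0.1, 0.0, -1.5]
grip_width: 27.5
finger_force: 25.0
time: 24.4
ee_pos: [581.8, -135.2, 37.2]
orientation: [180.0, -0.0, 6.9]
ft_force: [-0.4, -0.1, 1.1]
grip_width: 27.8
finger_force: 25.0
time: 24.9
ee_pos: [581.8, -135.2, 37.1]
orientation: [180.0, -0.0, 6.9]
ft_force: [-3.2, 0.2, 6.8]
grip_width: 27.5
finger_force: 25.0
```

```bash
python3 -m inch '[0,0,0.8,0,20, 0,0,0,0,20, 0,0,0,0,32, 0,0,0,0,40, 0,0,0,0,44]';python3 -m inch '[0,0,5,0,44, 0,0,15,0,44, 0,0,25,0,44, 0,0,20,0,44, 0,0,0,0,44]'; python3 -m inch '[-4.7,37.5,0,0,60, -4,40,0,0,60, -4,35,0,0,60, -4,35,0,0,60, -4,35,0,0,60]'; python3 -m inch '[-4,35,0,0,60, -4,35,0,0,60, -4,35,0,0,60, -4,35,0,0,60, -4,35,0,0,60]';python3 -m inch '[-4,35,0,0,60, -4,35,0,0,60, -4,35,0,0.6,60, -4,35,0,0,60, 0,0,0,0,60]'
```

```text
time: 25.4
ee_pos: [581.5, -135.1, 36.8]
orientation: [-180.0, 0.0, 6.9]
ft_force: [1.1, 0.3, -0.1]
grip_width: 40.1
finger_force: 0.0
time: 25.9
ee_pos: [584.6, -136.2, 107.2]
orientation: [179.8, -0.4, 6.9]
ft_force: [0.6, 0.3, -0.2]
grip_width: 43.7
finger_force: 0.0
time: 26.4
ee_pos: [560.4, 48.7, 102.0]
orientation: [-180.0, 0.0, 6.9]
ft_force: [-0.0, 0.2, 0.1]
grip_width: 59.5
finger_force: 0.0
time: 26.9
ee_pos: [540.4, 223.7, 102.0]
orientation: [180.0, 0.0, 6.9]
ft_force: [0.6, -0.3, -0.0]
grip_width: 59.6
finger_force: 0.0
time: 27.4
ee_pos: [523.7, 366.3, 102.1]
orientation: [-179.9, -0.0, 7.8]
ft_force: [-0.1, -0.3, 0.2]
grip_width: 59.9
finger_force: 0.0
```

```bash
python3 -m inch '[0,0,-10,0,60, 0,0,0,0,60, 0,0,0,0,60, 0,0,0,0,60, 0,0,0,0,60]'; python3 -c "
from h import *
save('top','pics/t5.png',(200,165,370,285),4.7)"
```

```text
time: 27.9
ee_pos: [525.4, 361.7, 92.4]
orientation: [-180.0, -0.0, 7.5]
ft_force: [0.5, 0.2, 0.1]
grip_width: 59.8
finger_force: 0.0
```

View pics/t5.png

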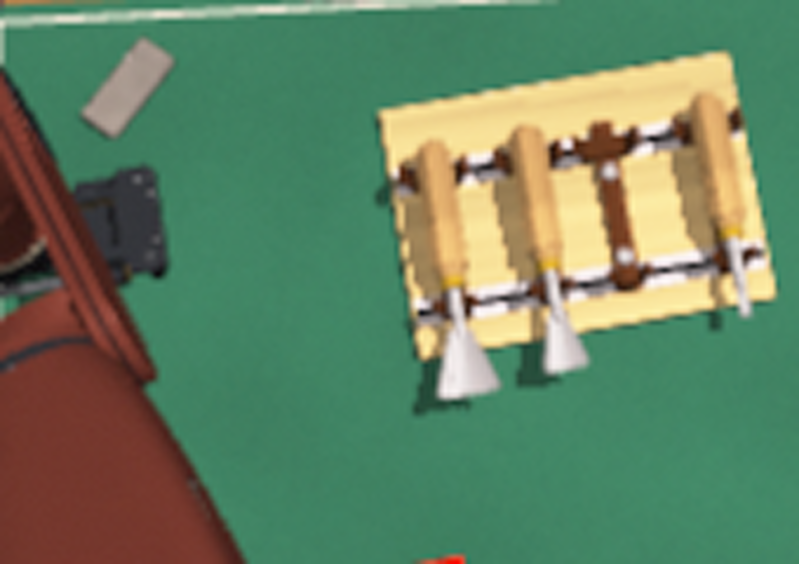

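Three gouges lie centred in cradles 1, 3 and 4, at (720,190), (540,220) and (445,235). The empty one is at (615,210). Now for the last gouge.

```bash
python3 -m inch '[0,0,-15,0,60, 0,0,-30,0,60, 0,0,-26,0,60, 0,0,-10,0,60, 0,0,-5,0,60]'; python3 -m inch '[0,0,0,0,20, 0,0,0,0,20, 0,0,0,0,20, 0,0,0,0,20, 0,0,0,0,20]'
python3 -m inch '[0,0,0,0,20, 0,0,5,0,20, 0,0,20,0,20, 0,0,35,0,20, 0,0,35,0,20]'
```

```text
time: 28.45
ee_pos: [523.7, 361.7, 4.0]
orientation: [179.9, 0.2, 7.5]
ft_force: [-0.4, -0.1, 0.3]
grip_width: 60.1
finger_force: 0.0
time: 28.95
ee_pos: [525.5, 362.7, 7.0]
orientation: [-180.0, -0.1, 7.5]
ft_force: [-0.4, -1.6, 1.4]
grip_width: 27.8
finger_force: 7.4
time: 29.45
ee_pos: [523.9, 361.8, 101.1]
orientation: [179.9, 0.2, 7.5]
ft_force: [0.7, 0.5, -0.9]
grip_width: 27.8
finger_force: 24.9
```

```bash
python3 -m inch '[2.5,-17,0,-0.5,20, 4,-30,0,0,20, 4,-37,0,0,20, 4,-37,0,0,20, 4,-37,0,0,20]';python3 -m inch '[4,-37,0,0,20, 4,-37,0,0,20, 4,-37,0,0,20, 4,-37,0,0,20, 4,-37,0,0,20]';python3 -m inch '[4,-37,0,0,20, 4,-37,0,0,20, 0,0,0,0,20, 0,0,0,0,20, 0,0,0,0,20]'
```

```text
time: 29.95
ee_pos: [542.6, 202.5, 100.3]
orientation: [180.0, 0.1, 7.1]
ft_force: [-0.0, 0.3, -0.7]
grip_width: 27.8
finger_force: 24.9
time: 30.45
ee_pos: [562.6, 17.5, 100.4]
orientation: [-180.0, 0.1, 7.0]
ft_force: [1.6, 0.7, -1.0]
grip_width: 28.2
finger_force: 24.9
time: 30.95
ee_pos: [570.7, -54.0, 100.5]
orientation: [-180.0, 0.1, 7.1]
ft_force: [-0.4, 0.2, -1.0]
grip_width: 28.0
finger_force: 24.9
```

```bash
python3 -m inch '[0.6,-0.8,-10,0,20, 0,0,-20,0,20, 0,0,-15,0,20, 0,0,-8,0,20, 0,0,-5,0,20]'; python3 -m inch '[0,0,-1,0,20, 0,0,-1,0,20, 0,0,-1,0,20, 0,0,0,0,20, 0,0,0,0,20]';python3 -m inch '[0,0,-1,0,20, 0,0,0,0,20, 0,0,0,0,20, 0,0,0,0,20, 0,0,0,0,20]'; python3 -m inch '[0,0,-0.7,0,20, 0,0,0,0,20, 0,0,0,0,20, 0,0,0,0,20, 0,0,0,0,20]'
```

```text
time: 31.45
ee_pos: [571.2, -54.7, 41.6]
orientation: [-180.0, 0.1, 7.1]
ft_force: [0.8, -0.6, -0.9]
grip_width: 27.7
finger_force: 24.9
time: 31.95
ee_pos: [572.3, -55.6, 40.6]
orientation: [180.0, -0.0, 7.0]
ft_force: [-0.6, 0.9, -1.5]
grip_width: 27.3
finger_force: 24.9
time: 32.45
ee_pos: [572.0, -55.4, 39.1]
orientation: [-180.0, -0.0, 7.0]
ft_force: [0.6, 0.1, -1.6]
grip_width: 27.5
finger_force: 24.9
time: 32.95
ee_pos: [572.0, -55.4, 38.4]
orientation: [-180.0, 0.0, 7.0]
ft_force: [-0.5, -0.2, -1.7]
grip_width: 27.6
finger_force: 24.9
```

```bash
python3 -m inch '[0,0,-0.7,0,20, 0,0,0,0,20, 0,0,0,0,20, 0,0,0,0,20, 0,0,0,0,20]'; python3 -m inch '[0,0,-0.7,0,20, 0,0,0,0,20, 0,0,0,0,20, 0,0,0,0,20, 0,0,0,0,20]';  python3 -m inch '[0,0,-0.5,0,20, 0,0,0,0,20, 0,0,0,0,20, 0,0,0,0,20, 0,0,0,0,20]'
```

```text
time: 33.45
ee_pos: [572.1, -55.4, 37.7]
orientation: [180.0, -0.0, 7.0]
ft_force: [-0.0, -0.9, -2.2]
grip_width: 27.8
finger_force: 24.9
time: 33.95
ee_pos: [572.0, -55.4, 37.0]
orientation: [-180.0, 0.0, 7.0]
ft_force: [-0.1, -0.1, -0.8]
grip_width: 27.8
finger_force: 24.9
time: 34.45
ee_pos: [572.1, -55.4, 36.9]
orientation: [180.0, -0.0, 7.0]
ft_force: [-3.7, 0.1, 4.1]
grip_width: 27.7
finger_force: 24.9
```

```bash
python3 -m inch '[0,0,0.5,0,20, 0,0,0,0,20, 0,0,0,0,32, 0,0,0,0,38, 0,0,0,0,38]';python3 -m inch '[0,0,5,0,38, 0,0,15,0,38, 0,0,30,0,38, 0,0,40,0,38, 0,0,40,0,38]'; python3 -m inch '[-30,-40,10,0,38, -30,-40,10,0,38, -30,-40,10,0,38, -30,-40,10,0,38, -30,-40,10,0,38]';python3 -m inch '[-30,-40,0,0,38, -30,-40,0,0,38, -30,-40,0,0,38, 0,0,0,0,38, 0,0,0,0,38]'; python3 -c "
from h import *
save('top','pics/t6.png',(260,165,375,251),6.9);save('side','pics/s6.png',(270,170,390,260),6.6)"
```

```text
time: 34.95
ee_pos: [572.0, -55.4, 36.8]
orientation: [-180.0, 0.0, 7.0]
ft_force: [-0.1, -0.2, -0.7]
grip_width: 36.4
finger_force: 0.0
time: 35.45
ee_pos: [571.8, -55.4, 169.4]
orientation: [180.0, -0.0, 7.0]
ft_force: [1.5, -0.3, -0.4]
grip_width: 37.9
finger_force: 0.0
time: 35.95
ee_pos: [423.9, -252.9, 218.2]
orientation: [179.9, -0.1, 7.1]
ft_force: [0.4, -1.3, -0.7]
grip_width: 37.9
finger_force: 0.0
time: 36.45
ee_pos: [334.3, -372.4, 217.1]
orientation: [180.0, -0.1, 6.9]
ft_force: [0.6, 1.2, -0.3]
grip_width: 38.1
finger_force: 0.0
```

View pics/t6.png

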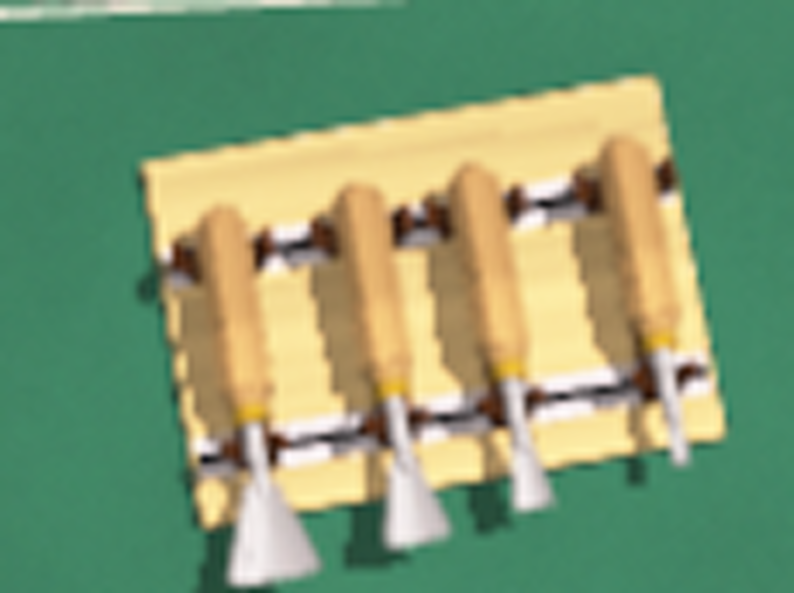

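View pics/s6.png

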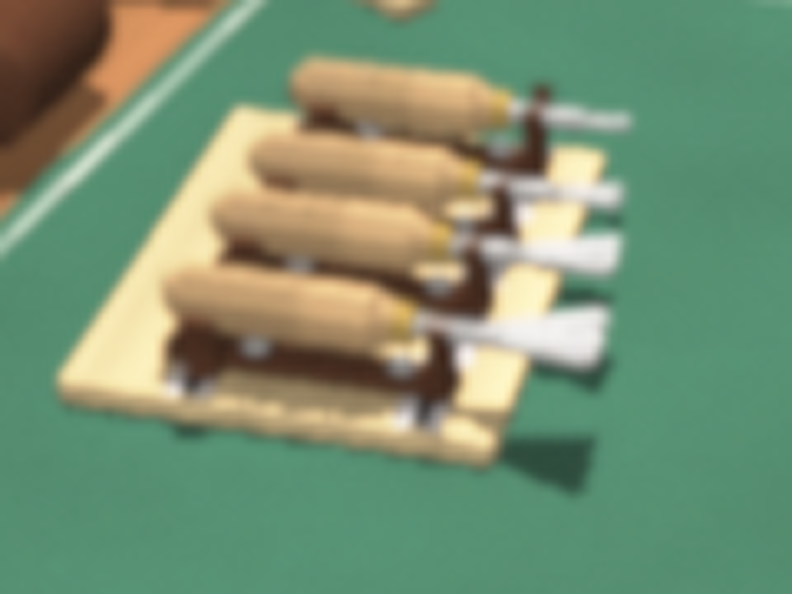

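The top and side views show all four parallel and level. From the panel side the order is 8 (660,300), 20 (495,280), 34 (380,300), 48 (240,330). Each one touched down 30 mm above its pick-up height, which is what fully seated should give.

```bash
python3 -c "
from plant import arm
print(arm.finish_job())"
```

```text
the job is handed in; nothing more can be done
None
```

The four gouges lie level and fully down in the cradles, 8, 20, 34 and 48 mm in order from the panel side outwards, and the job was handed in at about 36.5 s of the 102 s allowed.

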